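Build up the two spindles of the trimmer's belt drive

TASK

Build up the trimmer's belt drive on its two assembly stands: on the spindle with the key put the one toothed pulley whose keyway takes that key, right down on the shoulder, and the dark shaft collar on top of it. On the plain spindle put the narrow spacer tube right down on the foot and the smooth flanged idler on top of it, so that the idler stands level with the pulley. Leave the two pulleys that do not fit where they lie.

Things in the scene. Friction and masses are not known exactly. Their poses are not given: they have to be found in the camera images.
- keyed_stand: Fixed stand: round grey foot, 90 mm across, 14 mm high; on its axis a steel spindle: shoulder 40 mm thick up to z = 38 mm, then 24 mm thick, tip at z = 100 mm tapered over 10 mm to 12 mm. On its -x side a dark key 9 mm wide, bevelled at the top, stands out to 16.4 mm from the axis, from z = 38 to 60 mm. Origin: on the axis at the bench top; z up, key towards -x.
- plain_stand: Fixed stand: the same foot (90 mm across, 14 mm high) and a plain 24 mm spindle without shoulder or key, with the same tapered tip, ending at z = 92 mm. Origin: on the axis at the bench top, z up.
- pulley_a_c (a point): Loose toothed belt pulley, aluminium, 58 mm across its flanges, 28 mm high, lying flat, bore 27.6 mm, with a wide keyway on its -x side: 13 mm wide, open to 18.6 mm from the axis. The point is its centre, half-way up (14 mm over its underside); z up, keyway towards -x. About 0.11 kg.
- pulley_b_c (a point): Loose toothed pulley, outside like pulley_a (58 mm across, 28 mm high, bore 27.6 mm), but with a narrow keyway, 5 mm wide, on its -x side. The point is its centre, half-way up.
- pulley_c_c (a point): Loose toothed pulley, outside like pulley_a (58 mm across, 28 mm high), but with a plain round 27.6 mm bore without keyway. The point is its centre, half-way up.
- idler_c (a point): Loose smooth idler wheel, aluminium, no teeth, 54 mm across its two flanges, 28 mm high, lying flat, plain 27.6 mm bore; grip it across the flanges. The point is its centre, half-way up (14 mm over its underside). About 0.13 kg.
- spacer_c (a point): Loose plain spacer tube, aluminium, 38 mm across, 24 mm high, standing upright, bore 27.6 mm. The point is its centre, half-way up (12 mm over its underside). 0.06 kg.
- collar_c (a point): Loose dark split shaft collar, 46 mm across, 14 mm high, lying flat, bore 27.6 mm. The point is its centre, half-way up (7 mm over its underside). It slips freely over the spindle, but not over the key. 0.06 kg.
There are look-alikes about, which are no part of the job. What is shaped like the part that bears pulley_a_c but green or yellow is not meant.

How it is judged:
At the end, for the whole second after the job is handed in: Within 4 mm of the spindle axis: pulley_a on the keyed stand, upright, centre 52 mm (+-3) above the bench, collar on it at 73 (+-3.5); on the plain stand the spacer, centre below 29, idler on it at 52 (+-3). pulley_b and pulley_c within 30 mm of their start (horizontal distance between each of pulley_a_c, collar_c and keyed_stand below 0.004 m and horizontal distance between each of spacer_c, idler_c and plain_stand below 0.004 m and height (world z) of pulley_a_c between 0.049 and 0.055 m and angle between pulley_a_c's own z axis and vertical below 0.1 rad and height (world z) of collar_c between 0.0695 and 0.0765 m and height (world z) of spacer_c below 0.029 m and height (world z) of idler_c between 0.049 and 0.055 m and distance of each of pulley_b_c, pulley_c_c from where it was at the start of the episode below 0.03 m); the robot touches nothing.
It fails at once if one of the pulleys that do not fit was carried away or knocked aside (distance of any of pulley_b_c, pulley_c_c from where it was at the start of the episode above 0.05 m).
It also fails if it takes over 102 s, if anything falls off the work surface, if the arm or the gripper's body presses on something with over 40 N, if the wrist force passes 120 N, or if a joint passes its speed limit or range.

ROBOT

A 6-joint arm with a two-finger parallel gripper is mounted at the origin on a cart in front of the work surface, level with it; the furniture and walls round the work are solid. World frame = base frame: x ahead of the robot, y to its left, z up, the work surface at z = 0. Lengths are in m, angles in rad, forces in N, time in s.
With the tool pointing down it reaches from about 0.3 to 1 m from the base axis. Payload 5.1 kg.
Tool frame: the origin (TCP) lies midway between the tips of the shut fingers; the grasp point (between the pads) lies 19 mm behind it; z points along the fingers, y is the line along which they close (so a half turn about z gives the same grasp; the last joint's range is limited). The gripper opens to 95 mm and grips with 3 to 60 N. Pads are 20 mm wide; open, the fingers measure 119 mm over their backs; the gripper's body (75 mm by 180 mm) begins 59 mm behind the grasp point.
Start: joints at [1.17, 0.124, 1.65, -0, 1.367, -0.083], TCP at [0.203, 0.617, 0.215] pointing down, gripper open.
Joint ranges: [-2.61, 2.61], [-1.02, 2.33], [0.03, 2.71], [-1.35, 4.49], [0.32, 2.68], [-2.91, 2.91]. Speed limits (rad/s): [2.57, 2.57, 3.14, 3.14, 3.14, 3.14].

INTERFACE

Orientations are given as a rotation vector (axis times angle).
In Python, from plant import env, eoat, imaging, ticket, finder gives the robot as it stands. Calls block until the motion is done:
- env.move_to(position, orientation): joint-space move of the TCP to a pose.
- env.move_straight(position, attitude=None, rate=0.15, stop_force=None): straight line of the TCP; attitude=None keeps the orientation; rate is the mean speed in m/s. With stop_force (N) it stops when the force on the tool has changed by that much, and returns True; else False.
- env.move_joints(angles): joint-space move.
- eoat.let_go() and eoat.grasp(newtons=None): open the fingers fully, or close them until they stop; newtons is the grip in N (None keeps the last).
- env.pause(seconds).
- env.inverse_kinematics(position, orientation): joint angles nearest the present ones, or None.
- imaging.get_image(name): name is "scene" or "top"; returns the picture (384x512x3 uint8, blue, green, red); there is no depth.
- imaging.camera_model(name): a dict with "intrinsics" (3x3 intrinsics, pixels), "D" ([k1, k2, p1, p2, k3] as OpenCV has them; the pictures are not rectified), "view" (4x4, takes a point from world to camera coordinates). Camera axes: x right, y down, z forward; pixel columns grow to the right and rows downward; lengths in m; the calibration is good to about 2 mm. A picture is of the moment at which its call begins. camera_model takes no time and is no camera call.
A pose or a line that the arm cannot do raises env.PlanningError and nothing moves.
- ticket.job_done(): hands the job in; it is judged then, once.
Trained networks look in the newest picture that a camera, given by its name, has taken for a name from the list of things; names that differ only in an ending like _2 or _b are one class to them, and where a whole thing is asked for, a point or a joint stands for the part that bears it (a point fixed in the world has none). Each returns a list of dicts, best first, with "confidence" (0 to 1); they miss things now and then, are a little off and sometimes report something else, mostly with a low value. They report only what shows in the picture. A call takes as long as a camera call. They do not tell look-alikes from the thing itself.
- finder.trace(camera, label): "pixels" (384x512 bool, what is visible of it).
- finder.tip_of(camera, label): "point" ([x, y, z] in m, in world coordinates, good to about 4 mm: a listed point, or the origin of a listed thing).
Readings, each from a call of its own:
- env.current_clock(): time.
- env.current_q(): joint angles.
- env.current_joint_velocities(): joint speeds.
- env.current_tau(): joint torques, N m.
- env.current_position(): TCP position.
- env.current_tcp_rot(): TCP orientation.
- env.current_ft_force(): force on the tool from outside, world axes, zero at the start.
- env.current_torque(): the same for the moment, N m.
- env.current_gripper_width(): finger opening in m.
- env.current_finger_force(): force on a finger pad.
Only numpy, scipy, OpenCV 4.12 (cv2) and the standard library are available. Lean on these libraries where they do the work, as an engineer would, in place of code of your own. Each camera call takes 0.05 s, during which the arm holds its last target. There are 200 camera calls.

## Working session

There is one attempt and no reset: what is moved stays moved. The work goes in short steps, each a Python script; the robot and the scene stay as the last script left them, time stands still between calls to the robot, and variables do not carry over. Pictures are saved under pics/ and viewed, at most 14 in all, crops included, and the job is handed in when it is done.

```bash
ls; mkdir -p pics; python3 - <<'E'
from plant import env, eoat, imaging, ticket, finder
import cv2, numpy as np
for c in ("scene","top"):
    im=imaging.get_image(c); cv2.imwrite(f"pics/{c}0.png",cv2.resize(im,(800,600),interpolation=cv2.INTER_CUBIC))
    m=imaging.camera_model(c); V=np.array(m["view"]); print(c,np.round(-V[:3,:3].T@V[:3,3],3),np.round(m["intrinsics"],1).tolist(),np.round(m["D"],3),np.round(V[:3,:3],2).tolist())
    for n in ["keyed_stand","plain_stand","pulley_a_c","pulley_b_c","pulley_c_c","idler_c","spacer_c","collar_c"]:
        print(n,[(np.round(d["point"],3).tolist(),round(d["confidence"],2)) for d in finder.tip_of(c,n)])
print(env.current_clock(),env.current_tcp_rot())
E
```

```text
pics
scene [-0.397 -0.465  0.576] [[357.0, 0.0, 254.9], [0.0, 357.0, 193.6], [0.0, 0.0, 1.0]] [-0.053  0.     0.     0.     0.   ] [[0.48, -0.88, 0.02], [-0.4, -0.24, -0.88], [0.78, 0.42, -0.47]]
keyed_stand [([0.59, -0.055, 0.002], 0.61)]
plain_stand [([0.614, 0.224, 0.004], 0.8)]
pulley_a_c [([0.27, -0.226, 0.01], 0.85), ([0.44, -0.116, 0.012], 0.69), ([0.728, -0.392, 0.012], 0.52)]
pulley_b_c [([0.524, 0.391, 0.013], 0.52)]
pulley_c_c [([0.457, 0.131, 0.016], 0.69)]
idler_c [([0.456, 0.262, 0.017], 0.42)]
spacer_c [([0.588, 0.099, 0.015], 0.45)]
collar_c [([0.454, 0.005, 0.009], 0.45)]
top [0.325 0.014 1.203] [[368.8, 0.0, 254.3], [0.0, 368.8, 189.5], [0.0, 0.0, 1.0]] [-0.022  0.     0.     0.     0.   ] [[-0.01, -1.0, -0.0], [-0.99, 0.01, -0.16], [0.16, 0.0, -0.99]]
keyed_stand [([0.588, -0.056, -0.002], 0.87)]
plain_stand [([0.62, 0.224, 0.005], 0.59), ([0.53, 0.389, 0.01], 0.16)]
pulley_a_c [([0.73, -0.391, 0.013], 0.84), ([0.272, -0.228, 0.013], 0.7), ([0.443, -0.114, 0.015], 0.6)]
pulley_b_c [([0.528, 0.388, 0.012], 0.8)]
pulley_c_c [([0.458, 0.126, 0.013], 0.55)]
idler_c [([0.452, 0.262, 0.014], 0.73)]
spacer_c [([0.586, 0.103, 0.01], 0.45)]
collar_c [([0.455, 0.002, 0.01], 0.42)]
0.9 [4.97040421e-01 3.10201316e+00 5.92638833e-05]
```

View pics/top0.png

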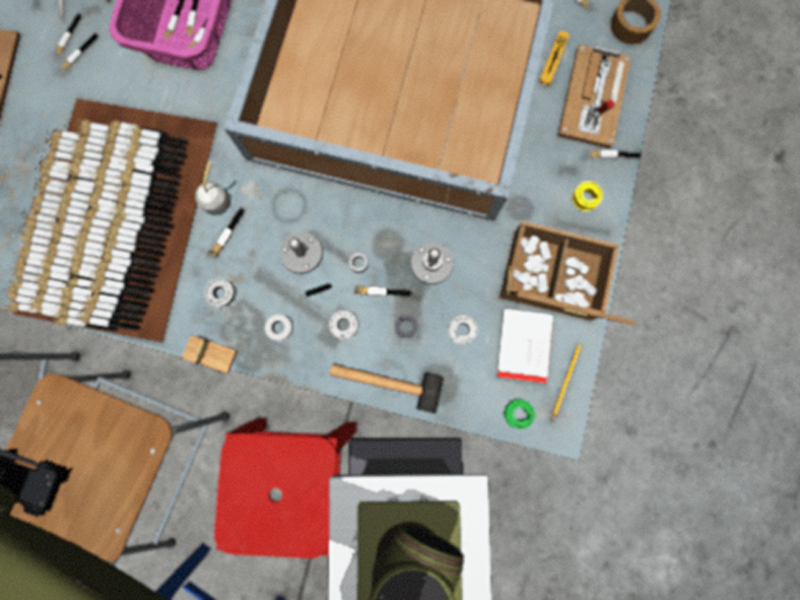

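View pics/scene0.png

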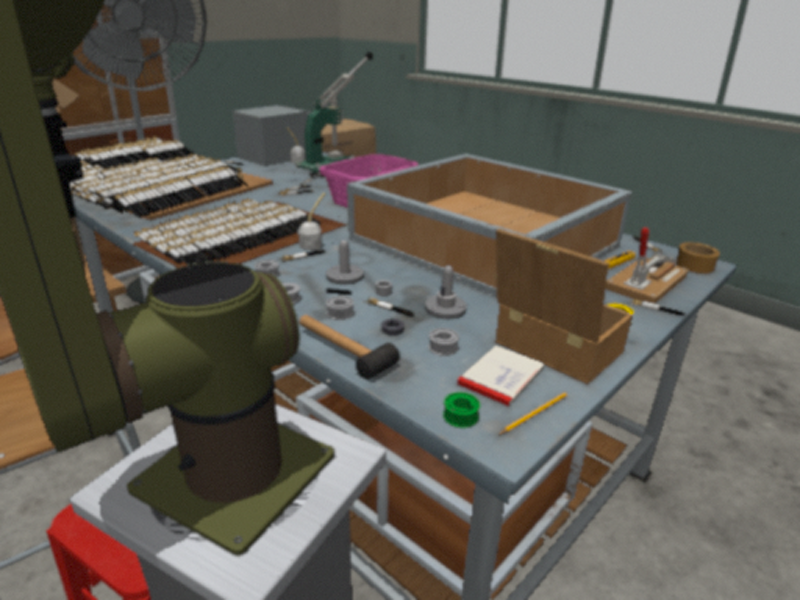

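```bash
cat > h.py <<'E'
from plant import env, eoat, imaging, ticket, finder
import cv2, numpy as np
def avg(c,n=8):
    return np.mean([imaging.get_image(c).astype(float) for _ in range(n)],0)
def proj(c,P):
    m=imaging.camera_model(c);V=np.array(m["view"])
    return cv2.projectPoints(np.float64(P).reshape(-1,1,3),cv2.Rodrigues(V[:3,:3])[0],V[:3,3],np.float64(m["intrinsics"]),np.float64(m["D"]))[0][:,0]
def rect(im,c,p,z,half=0.05,n=260):
    """view from above of the plane at height z round p; up = +x, left = +y"""
    g=np.linspace(half,-half,n); X,Y=np.meshgrid(p[0]+g,p[1]+g,indexing="ij")
    uv=proj(c,np.stack([X,Y,np.full_like(X,z)],-1)).reshape(n,n,2).astype(np.float32)
    return cv2.remap(im.astype(np.float32),uv[...,0],uv[...,1],cv2.INTER_CUBIC)
E
python3 - <<'E'
from h import *
P=[(.442,-.115),(.4575,.1285),(.527,.389),(.453,.262),(.587,.101),(.4545,.0035)]
for c in ("top","scene"):
    im=avg(c); np.save(f"pics/{c}_avg.npy",im)
    t=[rect(im,c,p,z,0.04) for p,z in zip(P,[.028]*4+[.024,.014])]
    M=np.vstack([np.hstack(t[:3]),np.hstack(t[3:])]); M=np.clip((M-40)*1.2,0,255)
    cv2.imwrite(f"pics/{c}_crops.png",M)
E
```

```text
[ WARN:0@3.020] global loadsave.cpp:1063 imwrite_ Unsupported depth image for selected encoder is fallbacked to CV_8U.
```

View pics/top_crops.png

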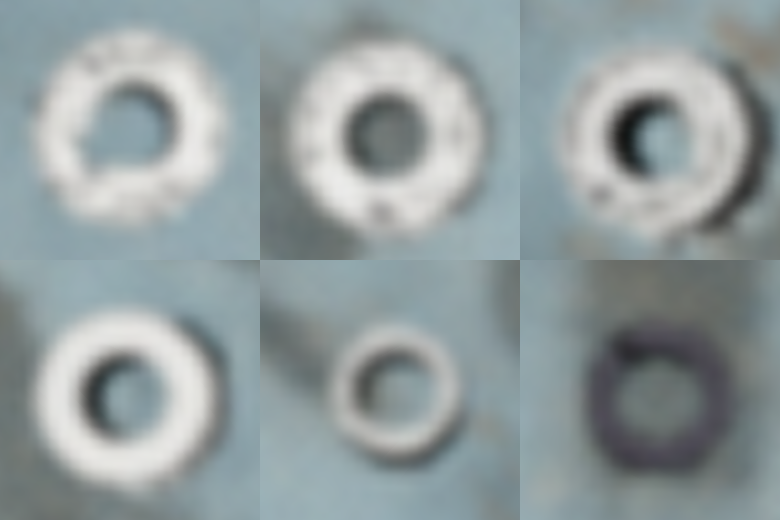

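View pics/scene_crops.png

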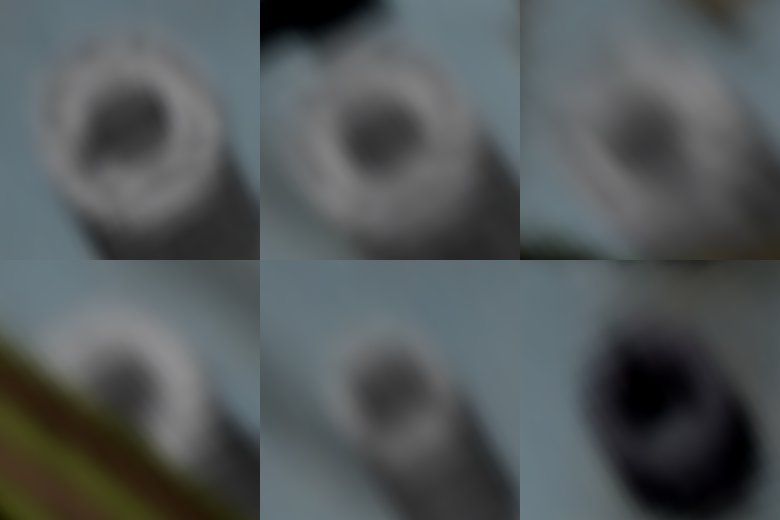

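```bash
python3 - <<'E'
from h import *
im=np.load("pics/top_avg.npy"); s=np.load("pics/scene_avg.npy")
P=[(.442,-.115),(.4575,.1285),(.527,.389),(.453,.262),(.587,.101),(.4545,.0035)]
half=.045;n=361;k=2*half/(n-1)
for i,(p,z) in enumerate(zip(P,[.028]*4+[.024,.014])):
    r=rect(im,"top",p,z,half,n)
    ch=r[...,2] if i<5 else 255-r[...,1]  # red: metal bright / collar dark
    b=cv2.threshold(np.clip(ch,0,255).astype(np.uint8),0,255,cv2.THRESH_OTSU)[1]
    c=max(cv2.findContours(b,cv2.RETR_EXTERNAL,cv2.CHAIN_APPROX_NONE)[0],key=cv2.contourArea)
    (u,v),ax,_=cv2.fitEllipse(c); ctr=(p[0]+half-v*k,p[1]+half-u*k)
    print(i,np.round(ctr,4),"diam",np.round(np.array(ax)*k*1000,1))
    if i==0:
        for cam,I in (("top",im),("scene",s)):
            q=rect(I,cam,ctr,.028,half,n)[...,2]
            a=np.radians(np.arange(0,360,1)); R=np.arange(.0145,.0185,.0005)
            mm=(n-1)/2; prof=np.mean([cv2.remap(q,(mm-rr*np.sin(a)/k).astype(np.float32)[None],(mm-rr*np.cos(a)/k).astype(np.float32)[None],1)[0] for rr in R],0)
            w=np.clip(np.percentile(prof,70)-prof,0,None)
            w=np.where(w>0.5*w.max(),w,0)
            print(cam,np.degrees(np.angle((w*np.exp(1j*a)).sum())),np.nonzero(w)[0][[0,-1]],np.round(prof[::15]).astype(int))
t=[]
for p in [(.589,-.056),(.618,.224)]:
    for cam,I in (("top",im),("scene",s)):
        t.append(rect(I,cam,p,.05,.06,280))
M=np.vstack([np.hstack(t[:2]),np.hstack(t[2:])])
cv2.imwrite("pics/stands.png",np.clip(M*1.2,0,255).astype(np.uint8))
E
```

```text
0 [ 0.4423 -0.1156] diam [57.3 60.4]
top 116.079156199496 [ 97 355] [192 199 203 212 217 214 204 178 174 173 201 221 226 223 215 215 214 211
 210 206 199 198 195 192]
scene 121.9083545470017 [ 99 144] [133 129 131 130 129 132 125 112 101 106 125 133 139 134 129 133 136 136
 140 143 144 141 136 133]
1 [0.4551 0.1294] diam [56.1 58.6]
2 [0.5247 0.3895] diam [57.4 60.7]
3 [0.451  0.2641] diam [52.8 55.1]
4 [0.5869 0.1052] diam [ 89.5 104.2]
5 [ 0.4635 -0.0033] diam [59.9 87.7]
```

View pics/stands.png

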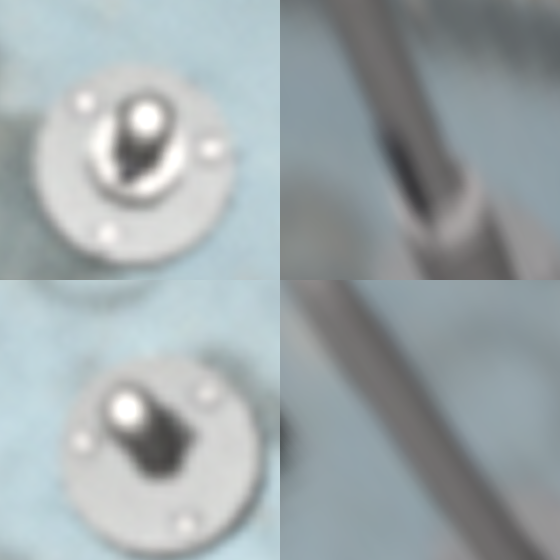

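```bash
python3 - <<'E'
from h import *
im=np.load("pics/top_avg.npy"); s=np.load("pics/scene_avg.npy")
def fit(I,cam,p,z,half,f,dia):
    n=301;k=2*half/(n-1); r=rect(I,cam,p,z,half,n); ch=np.clip(f(r),0,255).astype(np.uint8)
    b=cv2.threshold(ch,0,255,cv2.THRESH_OTSU)[1]
    c=max(cv2.findContours(b,cv2.RETR_EXTERNAL,cv2.CHAIN_APPROX_NONE)[0],key=cv2.contourArea)
    (u,v),ax,_=cv2.fitEllipse(cv2.convexHull(c)); print(np.round((p[0]+half-v*k,p[1]+half-u*k),4),np.round(np.array(ax)*k*1000,1),dia)
sat=lambda r:255-4*np.clip(r[...,0]-r[...,2],0,60)
red=lambda r:r[...,2]
for p in [(.58,-.06),(.612,.222)]: fit(im,"top",p,.014,.056,sat,90)
fit(im,"top",(.587,.1),.024,.026,sat,38); fit(im,"top",(.587,.1),.024,.026,red,38)
fit(im,"top",(.453,.001),.014,.030,lambda r:255-r[...,1],46)
fit(im,"top",(.453,.001),.014,.030,sat,46)
bright=lambda r:np.clip(r.mean(-1)*1.0,0,255)
fit(im,"top",(.583,-.056),.1,.014,bright,12); fit(im,"top",(.615,.223),.092,.014,bright,12)
fit(s,"scene",(.453,.001),.014,.030,lambda r:255-r[...,1],46)
# key overlays
out=[]
for cam,I in (("top",im),("scene",s)):
    c0=proj(cam,[(.585,-.057,.05)])[0].astype(int); S=12; w=22
    crop=cv2.resize(np.clip(I[c0[1]-w:c0[1]+w,c0[0]-w:c0[0]+w]*1.2,0,255).astype(np.uint8),None,fx=S/1.35,fy=S/1.35,interpolation=cv2.INTER_CUBIC)
    out.append(crop); 
cv2.imwrite("pics/key.png",np.hstack(out)); 
E
```

```text
[ 0.5765 -0.0368] [101.4 133.7] 90
[0.6125 0.2162] [ 92.4 102.8] 90
[0.5887 0.1031] [42.2 57.4] 38
[0.585 0.104] [42.2 57.7] 38
[4.521e-01 1.000e-04] [47.2 53.4] 46
[0.4616 0.    ] [59.  91.8] 46
[ 0.5867 -0.0558] [15.2 16.2] 12
[0.6178 0.2262] [31.1 40.9] 12
[ 0.4418 -0.0053] [46.3 67.2] 46
```

View pics/key.png

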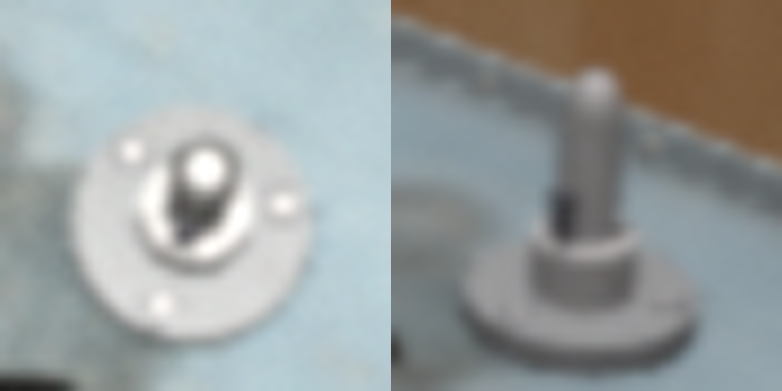

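```bash
cat > fit.py <<'E'
from h import *
from scipy.optimize import minimize
A=np.linspace(0,2*np.pi,48,endpoint=False)
def circ(r,z): return np.c_[r*np.cos(A),r*np.sin(A),np.full(48,z)]
def cyl(r1,z1,r2,z2): return np.r_[circ(r1,z1),circ(r2,z2)]
def box(x1,x2,w,z1,z2): return np.array([(x,y,z) for x in(x1,x2) for y in(-w/2,w/2) for z in(z1,z2)])
def ring(R,h,slot=None):
    L=[cyl(R,0,R,h),circ(R,h),circ(.0138,h)]
    if slot: L.append(box(-.0186,-.010,slot,h,h))
    return L
foot=[cyl(.045,0,.045,.014),circ(.045,.014)]
KEYED=foot+[cyl(.02,.014,.02,.038),circ(.02,.038),cyl(.012,.038,.012,.09),cyl(.012,.09,.006,.1),circ(.006,.1),box(-.0164,-.010,.009,.038,.059)]
PLAIN=foot+[cyl(.012,.014,.012,.082),cyl(.012,.082,.006,.092),circ(.006,.092)]
def resid(cam,I,L,p,m=.012,S=6):
    c,s=np.cos(p[2]),np.sin(p[2])
    U=[proj(cam,np.c_[q[:,0]*c-q[:,1]*s+p[0],q[:,0]*s+q[:,1]*c+p[1],q[:,2]]) for q in L]
    u0,v0,u1,v1=resid.win[cam]
    lab=np.zeros(((v1-v0)*S,(u1-u0)*S),np.uint8)
    for i,q in enumerate(U):
        h=cv2.convexHull(((q-[u0,v0]+.5)*S*16).astype(np.int32)); cv2.fillConvexPoly(lab,h,i+1,shift=4)
    B=np.stack([cv2.GaussianBlur(cv2.resize((lab==i).astype(np.float32),None,fx=1/S,fy=1/S,interpolation=cv2.INTER_AREA),(0,0),.7).ravel() for i in range(len(L)+1)],1)
    T=I[v0:v1,u0:u1].reshape(-1,3)
    X=np.linalg.lstsq(B,T,rcond=None)[0]; return np.sqrt(np.mean(np.minimum((B@X-T)**2,900)))
def fit(imgs,L,p,thetas=(0,),pad=5):
    resid.win={}
    q=np.vstack(L)+[p[0],p[1],0]
    for c in imgs:
        u=proj(c,q); a=u.min(0)-pad; b=u.max(0)+pad; resid.win[c]=(int(a[0]),int(a[1]),int(b[0]),int(b[1]))
    sc=np.array([.01,.01,.3]); rot=len(thetas)>1
    def f(v,t): return sum(resid(c,imgs[c],L,(p[0]+v[0]*.01,p[1]+v[1]*.01,t+(v[2]*.3 if rot else 0))) for c in imgs)
    best=None
    for t in thetas:
        x0=np.zeros(3 if rot else 2); n=len(x0)
        r=minimize(f,x0,(t,),method="Nelder-Mead",options=dict(initial_simplex=np.vstack([x0,x0+np.eye(n)*.4]),maxiter=120,xatol=.01,fatol=1e-3))
        o=(r.fun,p[0]+r.x[0]*.01,p[1]+r.x[1]*.01,np.degrees(t+(r.x[2]*.3 if rot else 0)))
        if best is None or o<best: best=o
    return np.round(best,4)
E
cat > f1.py <<'E'
from fit import *
T={"top":np.load("pics/top_avg.npy")};S={"scene":np.load("pics/scene_avg.npy")}
r=np.radians
for nm,L,p,th in [("keyed",KEYED,(.588,-.0557),r([-40,-20,0])),("plain",PLAIN,(.617,.224),(0,)),
  ("pa",ring(.029,.028,.013),(.442,-.115),r([-70,-50])),("idler",ring(.027,.028),(.452,.263),(0,)),
  ("spacer",ring(.019,.024),(.587,.1),(0,)),("collar",ring(.023,.014),(.453,.001),(0,)),("pc",ring(.029,.028),(.457,.128),(0,))]:
    print(nm,*[fit(i,L,p,th) for i in (T,S,{**T,**S})],flush=True)
E
time python3 f1.py
```

```text
Traceback (most recent call last):
  File "f1.py", line 7, in <module>
    print(nm,*[fit(i,L,p,th) for i in (T,S,{**T,**S})],flush=True)
               ~~~^^^^^^^^^^
  File "fit.py", line 34, in fit
    r=minimize(f,x0,(t,),method="Nelder-Mead",options=dict(initial_simplex=np.vstack([x0,x0+np.eye(n)*.4]),maxiter=120,xatol=.01,fatol=1e-3))
  File "fit.py", line 30, in f
    def f(v,t): return sum(resid(c,imgs[c],L,(p[0]+v[0]*.01,p[1]+v[1]*.01,t+(v[2]*.3 if rot else 0))) for c in imgs)
                       ~~~^^^^^^^^^^^^^^^^^^^^^^^^^^^^^^^^^^^^^^^^^^^^^^^^^^^^^^^^^^^^^^^^^^^^^^^^^^^^^^^^^^^^^^^^^^
  File "fit.py", line 30, in <genexpr>
    def f(v,t): return sum(resid(c,imgs[c],L,(p[0]+v[0]*.01,p[1]+v[1]*.01,t+(v[2]*.3 if rot else 0))) for c in imgs)
                           ~~~~~^^^^^^^^^^^^^^^^^^^^^^^^^^^^^^^^^^^^^^^^^^^^^^^^^^^^^^^^^^^^^^^^^^^^^
  File "fit.py", line 16, in resid
    U=[proj(cam,np.c_[q[:,0]*c-q[:,1]*s+p[0],q[:,0]*s+q[:,1]*c+p[1],q[:,2]]) for q in L]
       ~~~~^^^^^^^^^^^^^^^^^^^^^^^^^^^^^^^^^^^^^^^^^^^^^^^^^^^^^^^^^^^^^^^^^
  File "h.py", line 6, in proj
    m=imaging.camera_model(c);V=np.array(m["view"])
ValueError: time passes only in moves, steps and waits

real	0m1.519s
user	0m2.785s
sys	0m0.114s
```

Too many model queries without time passing; cache it.

```bash
python3 - <<'E'
s=open("h.py").read()
s=s.replace("def proj(c,P):\n    m=imaging.camera_model(c);","import functools\ncam=functools.lru_cache(imaging.camera_model)\ndef proj(c,P):\n    m=cam(c);")
open("h.py","w").write(s)
E
sed -i 's/^def resid(cam,/def resid(cam,/' fit.py; time python3 f1.py
```

```text
keyed [ 14.6065   0.5871  -0.0554 -22.1297] [ 16.101    0.5886  -0.0532 -18.2248] [ 30.9064   0.587   -0.055  -18.3778]
plain [9.4982 0.6135 0.2219 0.    ] [13.5005  0.6155  0.2243  0.    ] [23.176   0.6131  0.222   0.    ]
pa [  6.9967   0.4437  -0.1163 -58.9801] [  8.5065   0.4454  -0.1148 -50.3134] [ 15.8919   0.4439  -0.116  -55.5904]
idler [15.5663  0.4516  0.2646  0.    ] [18.6634  0.4172  0.2604  0.    ] [38.499   0.4516  0.2646  0.    ]
spacer [12.2052  0.5877  0.1001  0.    ] [8.9762 0.588  0.1014 0.    ] [21.2945  0.5878  0.1002  0.    ]
collar [13.4495  0.4528  0.      0.    ] [1.4776e+01 4.5440e-01 1.7000e-03 0.0000e+00] [2.8481e+01 4.5300e-01 6.0000e-04 0.0000e+00]
pc [14.8259  0.4559  0.1299  0.    ] [14.8005  0.4567  0.1328  0.    ] [29.954   0.4557  0.1303  0.    ]
real	0m1.989s
user	0m3.626s
sys	0m0.032s
```

```bash
cat > r.py <<'E'
from h import *
KEYED=(.587,-.055);PLAIN=(.6135,.2222);KTH=-19.0;PTH=-56.0
SP=(.5878,.1003);ID=(.4516,.2646);PA=(.4438,-.1158);CO=(.453,.0006)
def ori(psi):
    f=np.radians((psi+90)/2); return np.pi*np.array([np.cos(f),np.sin(f),0])
def st(msg=""): print(msg,"t",round(env.current_clock(),1),"p",np.round(env.current_position(),4),"w",round(env.current_gripper_width(),4),"F",np.round(env.current_ft_force(),1),flush=True)
def pick(xy,off,psi,N=15):
    env.move_to([*xy,.12],ori(psi)); env.move_straight([*xy,off],rate=.12)
    eoat.grasp(N); st("grasped"); env.move_straight([*xy,.15],rate=.2); st("up")
def lower(xy,z,psi,top,off,stop=10):
    env.move_to([*xy,top+off+.006],ori(psi))
    s=env.move_straight([*xy,z+off],rate=.04,stop_force=stop); st(f"stop={s}"); return s
E
python3 - <<'E'
from r import *
print(np.round(env.current_q(),2), env.current_clock())
for n,xy,z,ps in [("sp",SP,.007,(0,-90,90,-45,45)),("plain",PLAIN,.02,(0,-90,90,-45,45)),("id",ID,.005,(0,-90,90,-45,45)),("pa",PA,.005,(0,-90,90,-45,45)),("keyed",KEYED,.04,(0,-90,90,-45,45,37,82,127,-8,-53)),("co",CO,.005,(0,-90,90,-45,45))]:
    for p in ps:
        q=env.inverse_kinematics([*xy,z],ori(p)); print(n,p,None if q is None else np.round(q[[0,5]] if hasattr(q,'shape') else [q[0],q[5]],2))
E
```

```text
[ 1.17  0.12  1.65  0.    1.37 -0.08] 1.7
sp 0 [0.08 0.08]
sp -90 [0.08 1.65]
sp 90 [ 0.08 -1.49]
sp -45 [0.08 0.86]
sp 45 [ 0.08 -0.71]
plain 0 [0.27 0.27]
plain -90 [0.27 1.84]
plain 90 [ 0.27 -1.31]
plain -45 [0.27 1.05]
plain 45 [ 0.27 -0.52]
id 0 [0.43 0.43]
id -90 [0.43 2.  ]
id 90 [ 0.43 -1.14]
id -45 [0.43 1.21]
id 45 [ 0.43 -0.36]
pa 0 [-0.37 -0.37]
pa -90 [-0.37  1.2 ]
pa 90 [-0.37 -1.94]
pa -45 [-0.37  0.41]
pa 45 [-0.37 -1.16]
keyed 0 [-0.18 -0.18]
keyed -90 [-0.18  1.39]
keyed 90 [-0.18 -1.76]
keyed -45 [-0.18  0.6 ]
keyed 45 [-0.18 -0.97]
keyed 37 [-0.18 -0.83]
keyed 82 [-0.18 -1.62]
keyed 127 [-0.18 -2.4 ]
keyed -8 [-0.18 -0.04]
keyed -53 [-0.18  0.74]
co 0 [-0.12 -0.12]
co -90 [-0.12  1.45]
co 90 [-0.12 -1.69]
co -45 [-0.12  0.67]
co 45 [-0.12 -0.9 ]
```

```bash
python3 - <<'E'
from r import *
pick(SP,.007,0)
if not lower(PLAIN,.0145,0,.092,.007): print("down")
E
```

```text
grasped t 5.6 p [0.5793 0.1003 0.0087] w 0.0809 F [-29.7  -1.8  35.8]
up t 6.4 p [0.5869 0.1002 0.1481] w 0.0033 F [-0.2 -0.4 -0.7]
stop=True t 7.8 p [0.6137 0.222  0.0923] w 0.0007 F [-1.2 -0.7  3.6]
```

```bash
cat > f2.py <<'E'
from fit import *
im=avg("top",4);T={"top":im}; np.save("pics/t2.npy",im)
for nm,L,p in [("plain",PLAIN,(.6135,.222)),("spacer",ring(.019,.024),(.587,.1)),("collar",ring(.023,.014),(.453,.001)),("pc",ring(.029,.028),(.457,.128))]:
    print(nm,fit(T,L,p))
print([(np.round(d["point"],3).tolist(),round(d["confidence"],2)) for d in finder.tip_of("top","spacer_c")])
r=rect(im,"top",(.53,.06),.01,.16,600); cv2.imwrite("pics/t2.png",np.clip(r,0,255).astype(np.uint8))
E
python3 - <<'E'
from r import *
env.move_straight([.6135,.222,.16],rate=.2); eoat.let_go(); env.move_to([.5,.35,.25],ori(0)); st()
import f2
E
```

```text
t 10.6 p [0.5001 0.3494 0.2491] w 0.0951 F [ 0.4 -0.1  0.5]
plain [16.2282  0.6135  0.2222  0.    ]
spacer [12.5185  0.5873  0.0998  0.    ]
collar [14.0214  0.4528  0.      0.    ]
pc [15.4531  0.4559  0.1299  0.    ]
[([0.586, 0.105, 0.012], 0.61)]
```

View pics/t2.png

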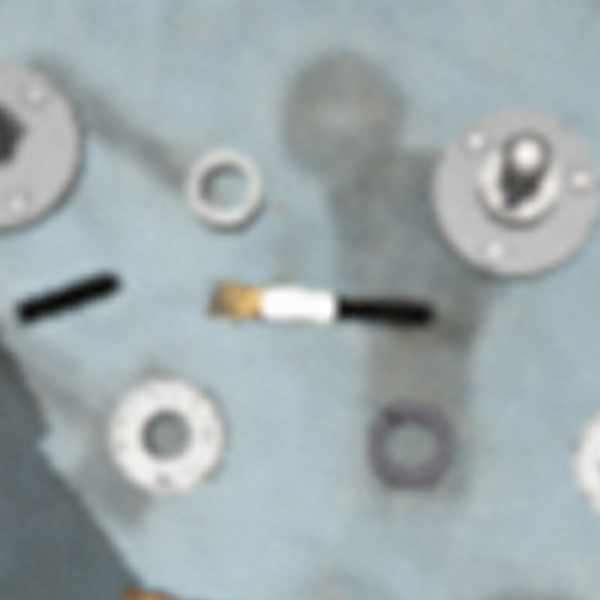

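```bash
python3 - <<'E'
from r import *
pick(SP,.007,110)
if env.current_gripper_width()>.03: lower(PLAIN,.0145,110,.092,.007)
E
```

```text
grasped t 14.9 p [0.5877 0.1003 0.0069] w 0.0376 F [0.3 0.6 0.7]
up t 15.8 p [0.5868 0.1002 0.1484] w 0.0373 F [ 0.8 -0.6 -1.5]
stop=False t 18.6 p [0.6136 0.2222 0.0217] w 0.0377 F [ 1.4 -0.5 -0.1]
```

```bash
python3 - <<'E'
from r import *
eoat.let_go(); env.move_straight([*PLAIN,.13],rate=.2)
pick(ID,.005,0)
if env.current_gripper_width()>.045: lower(PLAIN,.0385,0,.092,.005)
E
```

```text
grasped t 24.0 p [0.4516 0.2646 0.005 ] w 0.0536 F [-0.4  0.1 -0.4]
up t 24.9 p [0.4506 0.2641 0.1483] w 0.0536 F [ 0.4  1.2 -1.2]
stop=False t 27.2 p [0.6138 0.2223 0.0439] w 0.0534 F [-0.3  1.2 -1.3]
```

```bash
python3 - <<'E'
from r import *
eoat.let_go(); env.move_straight([*PLAIN,.13],rate=.2)
pick(PA,.005,0,20)
if env.current_gripper_width()>.045: lower(KEYED,.0385,KTH-PTH,.1,.005,6)
E
```

```text
grasped t 31.9 p [ 0.4439 -0.1158  0.0051] w 0.0576 F [-0.5  0.3  0.6]
up t 32.8 p [ 0.4428 -0.1154  0.1484] w 0.0574 F [-0.5 -0.  -1.9]
stop=False t 35.3 p [ 0.5872 -0.0551  0.0438] w 0.0574 F [-0.4 -0.2 -1.8]
```

Went straight down over the key. Release it, then the collar.

```bash
python3 - <<'E'
from r import *
eoat.let_go(); env.move_straight([*KEYED,.135],rate=.2)
pick(CO,.003,90)
if env.current_gripper_width()>.035: lower(KEYED,.0665,90,.1,.003,8)
E
```

```text
grasped t 39.5 p [0.453  0.0006 0.003 ] w 0.0456 F [-1.1 -0.1  0.5]
up t 40.4 p [0.452  0.0007 0.1485] w 0.0456 F [-0.4 -0.3 -0.9]
stop=False t 42.2 p [ 0.5872 -0.0551  0.0697] w 0.0455 F [-0.5 -0.5 -1.9]
```

```bash
python3 - <<'E'
from r import *
eoat.let_go(); env.move_straight([*KEYED,.16],rate=.2); env.move_to([.35,.1,.35],ori(0)); st()
t=[]
for c in ("scene","top"):
    im=avg(c,4)
    for p in (KEYED,PLAIN):
        u=proj(c,[(*p,.05)])[0].astype(int); w=28
        t.append(cv2.resize(np.clip(im[u[1]-w:u[1]+w,u[0]-w:u[0]+w]*1.2,0,255).astype(np.uint8),(300,300),interpolation=cv2.INTER_CUBIC))
    for n in ["pulley_a_c","pulley_b_c","pulley_c_c","idler_c","spacer_c","collar_c"]:
        print(c,n,[(np.round(d["point"],3).tolist(),round(d["confidence"],2)) for d in finder.tip_of(c,n)])
cv2.imwrite("pics/end.png",np.vstack([np.hstack(t[:2]),np.hstack(t[2:])]))
E
```

```text
t 45.4 p [0.3501 0.0999 0.349 ] w 0.0951 F [-0.5  1.  -0.1]
scene pulley_a_c [([0.587, -0.056, 0.051], 0.7), ([0.271, -0.227, 0.013], 0.61), ([0.728, -0.39, 0.015], 0.45)]
scene pulley_b_c [([0.525, 0.392, 0.014], 0.69)]
scene pulley_c_c [([0.457, 0.131, 0.012], 0.65)]
scene idler_c [([0.618, 0.222, 0.054], 0.58)]
scene spacer_c [([0.612, 0.226, 0.03], 0.43)]
scene collar_c [([0.588, -0.049, 0.072], 0.52)]
top pulley_a_c [([0.729, -0.392, 0.012], 0.74), ([0.584, -0.052, 0.05], 0.51), ([0.272, -0.227, 0.012], 0.51)]
top pulley_b_c [([0.532, 0.389, 0.011], 0.73)]
top pulley_c_c []
top idler_c [([0.614, 0.223, 0.051], 0.49)]
top spacer_c []
top collar_c [([0.585, -0.058, 0.073], 0.42)]
```

View pics/end.png

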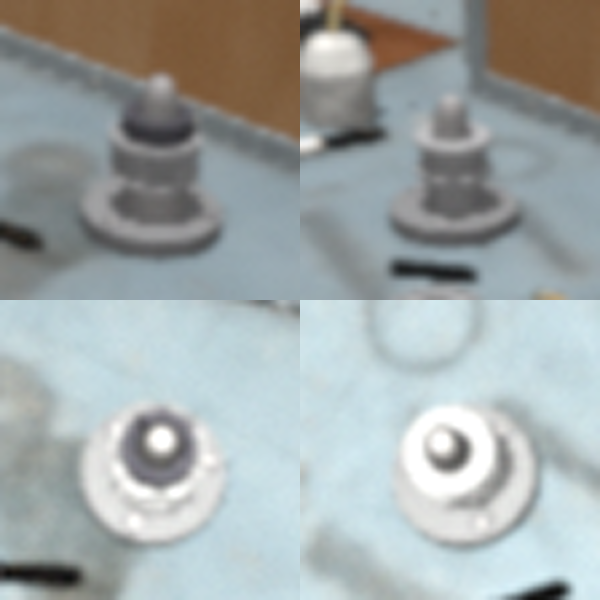

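The picture shows both stacks seated. On the keyed stand (around 155,150) the dark collar sits on the pulley. On the plain stand (around 455,170) the idler sits on the spacer. The network heights agree, at about 51 and 72 mm on the keyed stand and 52 mm for the idler.

```bash
python3 -c "
from plant import ticket; print(ticket.job_done())"
```

```text
the job is handed in; nothing more can be done
None
```

The job is handed in at about 45 s of the 102 s: pulley and collar are seated on the keyed stand, spacer and idler on the plain one, and the other two pulleys were not moved; the first spacer grasp came down on the brush lying beside it (about 36 N peak on the wrist) and had to be repeated, and the hand-in gave no verdict.

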